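Put four containers in their matching holders

TASK

Tidy the worktop: stand the red-capped spice jar in the round red holder, the white salt shaker with the grey cap in the round yellow holder, the green drinks can in the large round green holder, and the tea carton in the rectangular wooden tray, its long side along the tray's long side. Each must end upright, flat on the floor of its own holder and let go; set them down without dropping or tipping any over, and leave the garlic bulb and the dessert tub where they are.

Things in the scene. Friction and masses are not known exactly. Their poses are not given: they have to be found in the camera images.
- jar: spice jar with a red screw cap, round, 45 mm across, 106 mm tall; cap from 85 mm up. Origin: centre of its underside, z up. Starts standing upright on the worktop.
- shaker: salt shaker, white contents in a clear body with a domed grey cap, round and slightly waisted, 44 mm across at its widest, 90 mm tall. Origin: centre of its underside, z up. Starts standing upright on the worktop, but its base is uneven and it leans by up to 0.05 rad.
- can: green drinks can with silver top, round, 66 mm across, 115 mm tall, about 0.35 kg. Origin: centre of its underside, z up. Starts standing upright on the worktop.
- carton: pale green tea carton, 48 mm along its x by 63 mm along its y, 126 mm tall. Origin: centre of its underside, z up. Starts standing upright on the worktop, turned up to 0.5 rad either way.
- red_holder: round red coaster with a raised rim, inner diameter 63 mm, outer 71 mm; fixed to the worktop; outer height 9 mm, rim 4 mm thick, flat inner floor 4 mm above the worktop. Origin: centre of its underside (on the worktop), z up. 
- yellow_holder: round yellow coaster with a raised rim, inner diameter 62 mm, outer 70 mm; fixed to the worktop; outer height 9 mm, rim 4 mm thick, flat inner floor 4 mm above the worktop. Origin: centre of its underside (on the worktop), z up. 
- green_holder: large round green coaster with a raised rim, inner diameter 84 mm, outer 92 mm; fixed to the worktop; outer height 9 mm, rim 4 mm thick, flat inner floor 4 mm above the worktop. Origin: centre of its underside (on the worktop), z up. 
- wood_tray: rectangular light wooden tray with a raised rim, inner 66 mm along its x by 81 mm along its y, outer 74 by 89 mm; fixed to the worktop; outer height 9 mm, rim 4 mm thick, flat inner floor 4 mm above the worktop. Origin: centre of its underside (on the worktop), z up. Turned up to 0.5 rad either way.
- garlic: bystander: loose garlic bulb, about 60 mm across and 58 mm tall, origin at its underside. To be left alone.
- tub: bystander: full dessert tub, white with strawberries printed on it and a flat foil lid, round, 72 mm across and 71 mm tall, origin at the centre of its underside. To be left alone.
There are look-alikes about, which are no part of the job. Several things look just like the jar: the one meant starts nearest to the robot's base.

How it is judged:
By the outcome, as a careful person would: the job done as asked, in the order asked, and still so for the second after the job is handed in, with the robot touching nothing.
It also fails if it takes over 115 s, if anything falls off the work surface, if the arm or the gripper's body presses on something with over 40 N, if the wrist force passes 120 N, or if a joint passes its speed limit or range.

ROBOT

A 7-joint arm with a two-finger parallel gripper is mounted at the origin on a cart in front of the work surface, level with it; the furniture and walls round the work are solid. World frame = base frame: x ahead of the robot, y to its left, z up, the work surface at z = 0. Lengths are in m, angles in rad, forces in N, time in s.
With the tool pointing down it reaches from about 0.35 to 0.9 m from the base axis. Payload 8.1 kg.
Tool frame: the origin (TCP) lies at the very end of the fingers, on their centre line; the grasp point (between the pads) lies 19 mm behind it; z points along the fingers, y is the line along which they close (so a half turn about z gives the same grasp; the last joint's range is limited). The gripper opens to 92 mm and grips with 3 to 60 N. Pads are 19 mm wide; open, the fingers measure 130 mm over their backs; the gripper's body (75 mm by 190 mm) begins 47 mm behind the grasp point.
Start: joints at [-1.329, 0.434, 0.025, 1.573, -0.012, 1.134, -0.075], TCP at [0.211, 0.588, 0.227] pointing down, gripper open.
Joint ranges: [-2.62, 2.62], [-0.44, 2.09], [-1.27, 1.32], [0.08, 2.57], [-1.32, 4.46], [0.12, 2], [-2.74, 2.74]. Speed limits (rad/s): [2.22, 2.22, 3.01, 3.01, 3.14, 3.14, 3.14].

INTERFACE

Orientations are given as a rotation vector (axis times angle).
In Python, from cell import arm gives the robot as it stands.
- The arm moves only by the shell command python3 -m pendant 'ROWS' [FORCE]. ROWS is a JSON object of lists of equal length, an entry for each row: "slide": the shift along the tool's x, y, z in units of 0.3 m (1.0 is 0.3 m), a list of three; "dr": the turn, a rotation vector about the tool's x, y, z in units of 0.12 rad (1.0 is 0.12 rad), a list of three; "claw": the opening, from 0 (shut) to 1 (fully open). In form: {"slide": [[tx, ty, tz], ...], "dr": [[ax, ay, az], ...], "claw": [claw, ...]}. A call has 1 to 10 rows; each row shifts and turns the commanded pose from where the row before left it, along the tool's axes as they then stand; what a row does not reach is not made up. A row lasts 1/10 s, in which the tool goes at most 50 mm and 8.59 degrees, less where a joint would pass 70% of its speed; a pose out of reach is approached as far as the arm can. A call with a number of a shift or a turn outside -1 to 1 is refused whole. A call with a gripper value outside its range is refused whole. The fingers move at their own pace and stop on an object; FORCE is the grip in N (left out, the last holds). Time passes only in rows, so rows that do not move let the fingers close. It gives the time, the measured TCP pose, the force, the opening and the grip force at its end, in the units of the state.
- arm.observe(): the state, without advancing time (a new reading comes with each control period).
- arm.get_image(name): name is "scene" or "top"; returns the picture (400x640x3 uint8, red, green, blue); there is no depth.
- arm.calibration(name): a dict with "K" (3x3 intrinsics, pixels), "xyz" and "orientation" of the camera in the world. Camera axes: x right, y up, looking along -z (the intrinsics and any distortion apply to the point x, -y, -z); pixel columns grow to the right and rows downward; lengths in m; the calibration is good to about 2 mm. A picture is of the moment at which its call begins. calibration takes no time and is no camera call.
- arm.sign_off(): hands the job in; it is judged then, once.
The state is a dict: "clock": time; "joints": joint angles; "dq": joint speeds; "joint_efforts": joint torques, N m; "position": TCP position; "ee_rot": TCP orientation; "force": force on the tool from outside, world axes, zero at the start; "ft_torque": the same for the moment, N m; "width": opening from 0.0 (shut) to 1.0 (fully open); "gripper_force": force on a finger pad.
Only numpy, scipy, OpenCV 4.12 (cv2) and the standard library are available. Lean on these libraries where they do the work, as an engineer would, in place of code of your own. Each camera call takes 0.05 s, during which the arm holds its last target. There are 200 camera calls.

## Working session

There is one attempt and no reset: what is moved stays moved. The work goes in short steps, Python scripts to look and compute and a shell command to move; the robot and the scene stay as the last step left them, time stands still between calls to the robot, and variables do not carry over. Pictures are saved under pics/ and viewed, at most 20 in all, crops included, and the job is handed in when it is done.

```bash
mkdir -p pics; python3 - <<'E'
from cell import arm
import cv2,json
for n in("scene","top"):
    cv2.imwrite(f"pics/{n}0.png",arm.get_image(n)[:,:,::-1]); c=arm.calibration(n); print(n,c)
s=arm.observe(); print(s)
E
```

```text
scene {'K': array([[397.71890957,   0.        , 320.95067422],
       [  0.        , 397.71890957, 199.84784972],
       [  0.        ,   0.        ,   1.        ]]), 'xyz': array([-0.00209484, -0.50075848,  0.52063236]), 'orientation': array([ 0.9005881 , -0.45486056, -0.88834314])}
top {'K': array([[494.50096041,   0.        , 319.56573696],
       [  0.        , 494.50096041, 201.25095749],
       [  0.        ,   0.        ,   1.        ]]), 'xyz': array([ 0.45879676, -0.09445039,  1.13667056]), 'orientation': array([ 0.07704303, -0.04147182, -1.59411869])}
{'clock': 0.1, 'joints': array([-1.32857611,  0.43517495,  0.02503417,  1.57400621, -0.01163224,
        1.13400006, -0.07510833]), 'dq': array([-1.87214394e-05, -4.56993658e-04, -1.73037936e-03, -1.59656697e-03,
        7.82833340e-04,  2.14335447e-03,  8.52012841e-04]), 'joint_efforts': array([ 4.14802445e-03, -6.69129324e+01,  9.88444202e-01, -3.15144038e+01,
       -6.05866034e-02,  3.75441578e-02,  2.95161612e-05]), 'position': array([0.21118487, 0.5877508 , 0.22601066]), 'ee_rot': array([-5.39168562e-01, -3.09485685e+00,  2.25835763e-03]), 'force': array([-0.07144574, -0.6339667 ,  0.99926057]), 'ft_torque': array([ 0.01972364,  0.00019974, -0.04316875]), 'gripper_force': 0.0, 'width': 1.0004162808146595}
```

View pics/scene0.png

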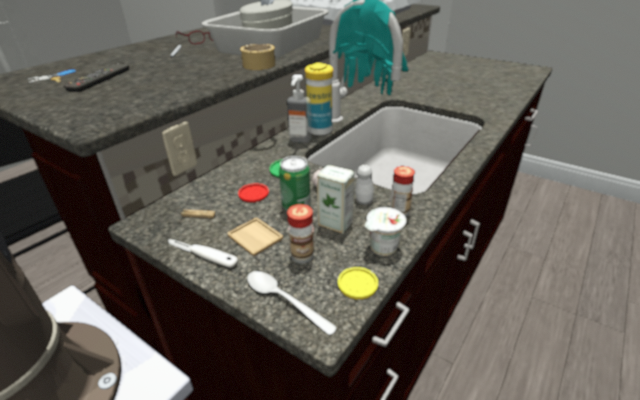

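View pics/top0.png

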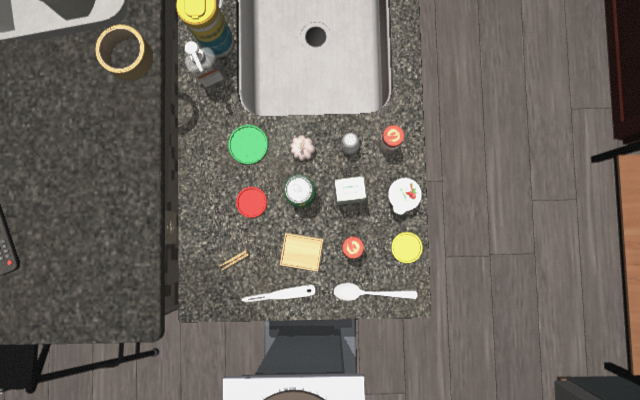

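The scene view shows the work area. In the top view:
- **Holders:** green (248,144), red (251,202), yellow (407,247), tray (302,252).
- **Items:** garlic (302,148), shaker (350,143), can (299,190), carton (351,190), tub (405,195).
- **Jar look-alikes:** (353,247) and (393,136). The base is at the bottom of the view, so (353,247) is nearest and should be the jar meant.

I'll confirm the jar in a crop and measure everything by colour mask.

```bash
cat > h.py <<'E'
import numpy as np,cv2
from cell import arm
from scipy.spatial.transform import Rotation as R
def cam(n):
    c=arm.calibration(n); return c["K"],c["xyz"],R.from_rotvec(c["orientation"]).as_matrix()
def ray(n,uv,z):
    K,t,M=cam(n); d=np.linalg.inv(K)@[uv[0],uv[1],1]; d=M@(d*[1,-1,-1]); return t+d*(z-t[2])/d[2]
def proj(n,p):
    K,t,M=cam(n); q=(M.T@(np.array(p)-t))*[1,-1,-1]; q=K@q; return q[:2]/q[2]
def blobs(img,lo,hi,box,amin=60):
    hsv=cv2.cvtColor(img,cv2.COLOR_RGB2HSV); m=cv2.inRange(hsv,np.array(lo),np.array(hi))
    k=np.zeros_like(m); x0,y0,x1,y1=box; k[y0:y1,x0:x1]=m[y0:y1,x0:x1]
    c,_=cv2.findContours(k,cv2.RETR_EXTERNAL,cv2.CHAIN_APPROX_NONE)
    return [a for a in c if cv2.contourArea(a)>amin]
E
python3 - <<'E'
from h import *
t=arm.get_image("top"); np.save("t0.npy",t)
def show(name,lo,hi,box,z,amin=60):
    for c in blobs(t,lo,hi,box,amin):
        (u,v),(w,h),a=cv2.minAreaRect(c); 
        pts=np.array([ray("top",p[0]+0.,z)[:2] for p in c],np.float32)
        r=cv2.minAreaRect(pts); print(name,(round(u),round(v)),"centre",np.round(r[0],4),"size",np.round(r[1],3),"ang",round(r[2],1))
show("green",(65,120,60),(90,255,255),(222,118,275,170),.009,300)
show("red",(0,150,100),(8,255,255),(230,180,275,222),.009,300)
show("redw",(172,150,100),(180,255,255),(230,180,275,222),.009,300)
show("yel",(22,120,120),(35,255,255),(385,225,430,270),.009,300)
show("tray",(10,50,120),(25,255,255),(270,225,335,280),.009,300)
show("jarcap",(0,100,80),(12,255,255),(335,230,372,265),.106)
show("jar2cap",(0,100,80),(12,255,255),(378,120,410,155),.106)
print("tcp proj",proj("top",arm.observe()["position"]),proj("scene",arm.observe()["position"]))
cv2.imwrite("pics/crop1.png",cv2.resize(t[115:275,220:435,::-1],None,fx=3.6,fy=3.6,interpolation=cv2.INTER_CUBIC))
E
```

```text
green (248, 144) centre [0.6813 0.0938] size [0.088 0.087] ang 43.8
red (251, 202) centre [0.547  0.0871] size [0.069 0.069] ang 25.8
yel (406, 247) centre [ 0.4355 -0.2631] size [0.068 0.068] ang 88.6
tray (301, 252) centre [ 0.4306 -0.0254] size [0.092 0.077] ang 78.7
jarcap (352, 247) centre [ 0.44   -0.1381] size [0.043 0.045] ang 88.5
jar2cap (393, 136) centre [ 0.6716 -0.2299] size [0.042 0.045] ang 88.1
tcp proj [-38.6781657  382.95065203] [-45.650767   105.29906228]
```

View pics/crop1.png

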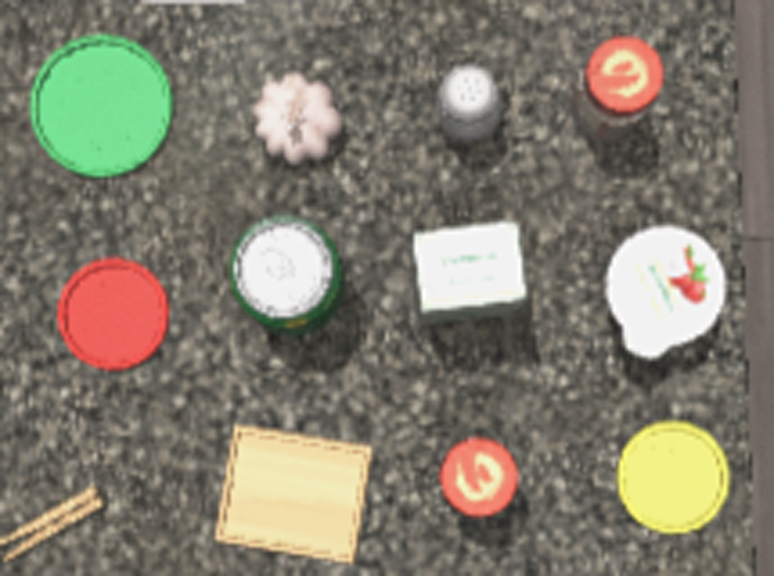

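The crop confirms the jar meant is at top-view pixel (353,247), world (0.44,-0.138) and 0.46 m from the base. The look-alike at (393,136) is 0.71 m away. Next I'll measure the remaining items and set up a helper that converts targets to rows.

```bash
cat >> h.py <<'E'
def plan(x,y,z,yaw=0.,quiet=False):
    """remaining shift (slide units, tool axes) and turn (dr units) to TCP x,y,z, tool down, tool y axis at world angle 90deg+yaw (mod 180)"""
    s=arm.observe(); M=R.from_rotvec(s["ee_rot"]).as_matrix()
    best=None
    for k in(0,np.pi):
        T=R.from_euler('z',yaw+k).as_matrix()@np.diag([1,-1,-1.])
        d=R.from_matrix(M.T@T).as_rotvec()
        if best is None or np.linalg.norm(d)<np.linalg.norm(best): best=d
    w=np.array([x,y,z])-s["position"]
    print("t",round(s["clock"],2),"pos",np.round(s["position"],4),"w",round(s["width"],3),"gf",round(s["gripper_force"],1),"F",np.round(s["force"],1),"q7",round(s["joints"][6],2))
    print("slide now-frame",np.round(M.T@w/.3,3)," dr",np.round(best/.12,2)," slide after turn:",np.round((M@R.from_rotvec(best).as_matrix()).T@w/.3,3))
E
python3 - <<'E'
from h import *
t=np.load("t0.npy"); s=arm.get_image("scene")
def rect(img,n,name,lo,hi,box,z,amin=60):
    for c in blobs(img,lo,hi,box,amin):
        c=cv2.convexHull(c); pts=np.array([ray(n,p[0]+0.,z)[:2] for p in c],np.float32)
        r=cv2.minAreaRect(pts); (e,_)=cv2.minEnclosingCircle(c); print(n,name,np.round(e),"centre",np.round(r[0],4),"size",np.round(r[1],3),"ang",round(r[2],1)); print("   corners",np.round(cv2.boxPoints(r),3).tolist())
rect(t,"top","carton top",(0,0,175),(180,60,255),(330,172,372,205),.126,200)
rect(t,"top","can lid",(0,0,110),(180,70,255),(283,172,318,203),.115,200)
rect(t,"top","shaker cap",(0,0,95),(180,50,255),(338,130,362,152),.08,60)
rect(t,"top","shaker cap bright",(0,0,150),(180,50,255),(338,130,362,152),.087,40)
rect(t,"top","tub",(0,0,150),(180,60,255),(380,172,425,220),.071,300)
rect(t,"top","garlic",(0,10,130),(180,110,255),(286,130,318,164),.04,200)
for nm,p in dict(jar=(.44,-.138,.106),jar2=(.672,-.230,.106),can=(.57,-.02,.115)).items(): print(nm,proj("scene",p))
a=proj("top",(.3,.25,0)),proj("top",(.9,.25,0)); print("y=.25 line",a)
cv2.imwrite("pics/crop2.png",cv2.resize(s[140:310,220:440,::-1],None,fx=3.5,fy=3.5,interpolation=cv2.INTER_CUBIC))
plan(.44,-.138,.30)
E
```

```text
top carton top [350. 188.] centre [ 0.5603 -0.1354] size [0.046 0.06 ] ang 5.6
   corners [[0.5350000262260437, -0.1080000028014183], [0.5400000214576721, -0.16699999570846558], [0.5860000252723694, -0.16300000250339508], [0.5799999833106995, -0.10400000214576721]]
top can lid [296. 185.] centre [ 0.567 -0.027] size [0.061 0.063] ang 88.6
   corners [[0.5350000262260437, -0.0560000017285347], [0.5979999899864197, -0.057999998331069946], [0.5989999771118164, 0.003000000026077032], [0.5360000133514404, 0.004000000189989805]]
top shaker cap [350. 140.] centre [ 0.6687 -0.1392] size [0.05  0.046] ang 88.4
   corners [[0.6449999809265137, -0.16300000250339508], [0.6909999847412109, -0.16500000655651093], [0.6919999718666077, -0.11500000208616257], [0.6460000276565552, -0.11400000005960464]]
top shaker cap bright [350. 140.] centre [ 0.6695 -0.139 ] size [0.032 0.028] ang 88.4
   corners [[0.6549999713897705, -0.1550000011920929], [0.6830000281333923, -0.1550000011920929], [0.6840000152587891, -0.12300000339746475], [0.656000018119812, -0.12300000339746475]]
top tub [403. 196.] centre [ 0.
[... 156 characters left out ...]
97, -0.27399998903274536], [0.5690000057220459, -0.20600000023841858]]
top garlic [298. 144.] centre [ 0.6707 -0.033 ] size [0.056 0.066] ang 88.9
   corners [[0.6370000243186951, -0.061000000685453415], [0.703000009059906, -0.06199999898672104], [0.7039999961853027, -0.006000000052154064], [0.6380000114440918, -0.004000000189989805]]
jar [299.17787931 212.21675134]
jar2 [403.54314366 171.68023177]
can [292.20226816 160.56959859]
y=.25 line (array([182.03708717, 311.65947856]), array([181.43991129,  55.4421767 ]))
t 0.2 pos [0.2112 0.5879 0.2262] w 0.998 gf 0.0 F [ 0.4 -0.6  0. ] q7 -0.08
slide now-frame [-1.536 -2.02  -0.244]  dr [-0.01 -0.   -2.87]  slide after turn: [-0.763 -2.42  -0.246]
```

View pics/crop2.png

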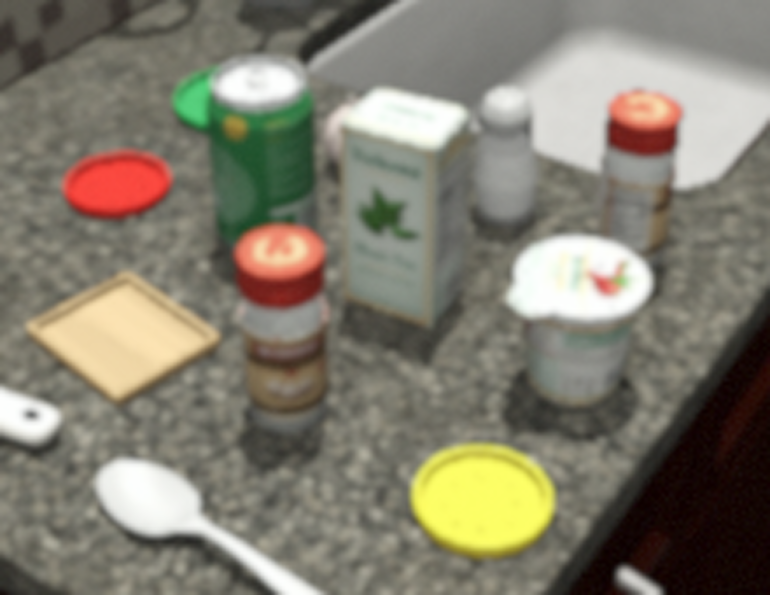

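Measured values match the given sizes:
- **Jar:** (0.440,-0.138), to red holder (0.547,0.087).
- **Shaker:** (0.669,-0.139), to yellow holder (0.4355,-0.263).
- **Can:** (0.567,-0.027), to green holder (0.681,0.094).
- **Carton:** (0.560,-0.135) at +5.6°, to tray (0.431,-0.025) at about -11°.

The crop shows the shaker necked below its cap. I'll move to above the jar now.

```bash
python3 -m pendant '{"slide":[[0,0,-0.1],[0,0,-0.1],[0,0,-0.1],[0,0,0]],"dr":[[0,0,-0.96],[0,0,-0.96],[0,0,-0.95],[0,0,0]],"claw":[0.75,0.75,0.75,0.75]}' 20
python3 -c "
from h import *;plan(.44,-.138,.2)"
```

```text
clock: 0.6
position: [0.2119, 0.5899, 0.3212]
ee_rot: [-0.005, 3.14, 0.01]
force: [0.4, 0.4, 0.4]
width: 0.758
gripper_force: 0.0
t 0.6 pos [0.2119 0.5899 0.3212] w 0.758 gf 0.0 F [0.4 0.4 0.4] q7 0.25
slide now-frame [-0.753 -2.431  0.389]  dr [0.06 0.02 0.02]  slide after turn: [-0.76  -2.426  0.404]
```

```bash
python3 -m pendant '{"slide":[[-0.038,-0.12,0],[-0.038,-0.12,0],[-0.038,-0.12,0],[-0.038,-0.12,0],[-0.038,-0.12,0],[-0.038,-0.12,0],[-0.038,-0.12,0],[-0.038,-0.12,0],[-0.038,-0.12,0],[-0.038,-0.12,0]],"dr":[[0,0,0],[0,0,0],[0,0,0],[0,0,0],[0,0,0],[0,0,0],[0,0,0],[0,0,0],[0,0,0],[0,0,0]],"claw":[0.75,0.75,0.75,0.75,0.75,0.75,0.75,0.75,0.75,0.75]}'
python3 -m pendant '{"slide":[[-0.038,-0.12,0],[-0.038,-0.12,0],[-0.038,-0.12,0],[-0.038,-0.12,0],[-0.038,-0.12,0],[-0.038,-0.12,0],[-0.038,-0.12,0],[-0.038,-0.12,0],[-0.038,-0.12,0],[0,0,0]],"dr":[[0,0,0],[0,0,0],[0,0,0],[0,0,0],[0,0,0],[0,0,0],[0,0,0],[0,0,0],[0,0,0],[0,0,0]],"claw":[0.75,0.75,0.75,0.75,0.75,0.75,0.75,0.75,0.75,0.75]}'
python3 -c "
from h import *;plan(.44,-.138,.2)"
```

```text
clock: 1.6
position: [0.3251, 0.2264, 0.3162]
ee_rot: [-0.003, -3.141, 0.0]
force: [0.8, 0.5, 0.6]
width: 0.748
gripper_force: 0.0
clock: 2.6
position: [0.4278, -0.1006, 0.3165]
ee_rot: [0.013, 3.141, -0.003]
force: [0.4, -0.2, -0.7]
width: 0.752
gripper_force: 0.0
t 2.6 pos [ 0.4278 -0.1006  0.3165] w 0.752 gf 0.0 F [ 0.4 -0.2 -0.7] q7 1.71
slide now-frame [-0.042 -0.124  0.389]  dr [-0.02  0.   -0.07]  slide after turn: [-0.041 -0.125  0.388]
```

```bash
python3 -m pendant '{"slide":[[-0.02,-0.06,0.08],[-0.02,-0.065,0.1],[0,0,0.1],[0,0,0.1],[0,0,0]],"dr":[[0,0,-0.07],[0,0,0],[0,0,0],[0,0,0],[0,0,0]],"claw":[0.75,0.75,0.75,0.75,0.75]}'
python3 -c "
from h import *;plan(.44,-.138,.056)
cv2.imwrite('pics/a.png',cv2.resize(arm.get_image('scene')[100:340,160:480,::-1],None,fx=2.2,fy=2.2))"
```

```text
clock: 3.1
position: [0.4369, -0.1324, 0.1995]
ee_rot: [0.011, -3.135, -0.001]
force: [0.2, 0.2, 1.2]
width: 0.748
gripper_force: 0.0
t 3.1 pos [ 0.4369 -0.1324  0.1995] w 0.748 gf 0.0 F [0.2 0.2 1.2] q7 1.95
slide now-frame [-0.013 -0.019  0.478]  dr [ 0.   -0.06  0.06]  slide after turn: [-0.01  -0.019  0.478]
```

View pics/a.png

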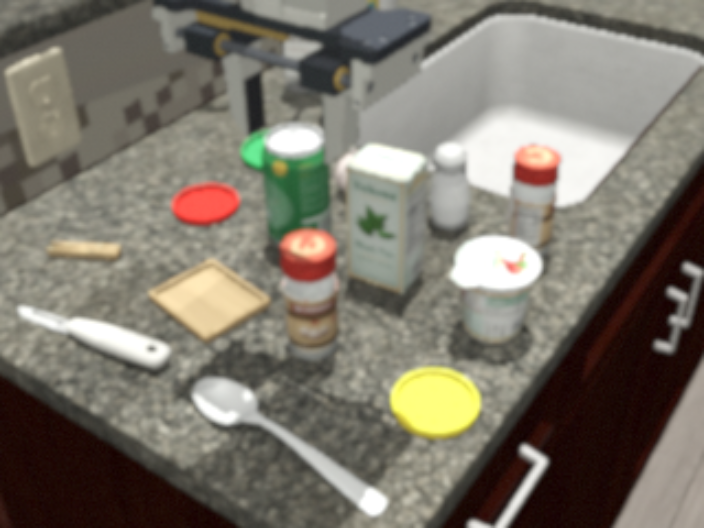

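The fingers straddle the jar from above: tips at about (245,130) and (340,110), jar cap at (308,250) in this crop. Descending.

```bash
python3 -m pendant '{"slide":[[-0.01,-0.019,0.09],[0,0,0.09],[0,0,0.09],[0,0,0.08],[0,0,0.08],[0,0,0.045],[0,0,0],[0,0,0]],"dr":[[0,-0.06,0.06],[0,0,0],[0,0,0],[0,0,0],[0,0,0],[0,0,0],[0,0,0],[0,0,0]],"claw":[0.75,0.75,0.75,0.75,0.75,0.75,0.75,0.75]}'
python3 -c "
from h import *;plan(.44,-.138,.056)"
python3 -m pendant '{"slide":[[0,0,0],[0,0,0],[0,0,0],[0,0,0],[0,0,0],[0,0,0],[0,0,0]],"dr":[[0,0,0],[0,0,0],[0,0,0],[0,0,0],[0,0,0],[0,0,0],[0,0,0]],"claw":[0.3,0.3,0.3,0.3,0.3,0.3,0.3]}' 20
python3 -c "
from h import *;plan(.44,-.138,.056)"
```

```text
clock: 3.95
position: [0.4447, -0.139, 0.0615]
ee_rot: [-0.001, 3.133, 0.0]
force: [0.3, 0.1, 0.2]
width: 0.748
gripper_force: 0.0
t 3.95 pos [ 0.4447 -0.139   0.0615] w 0.748 gf 0.0 F [0.3 0.1 0.2] q7 2.18
slide now-frame [0.016 0.003 0.018]  dr [0.   0.07 0.01]  slide after turn: [0.016 0.003 0.018]
clock: 4.65
position: [0.444, -0.1389, 0.0606]
ee_rot: [-0.001, 3.134, 0.0]
force: [-0.8, 0.4, 7.3]
width: 0.478
gripper_force: 20.0
t 4.65 pos [ 0.444  -0.1389  0.0606] w 0.478 gf 20.0 F [-0.8  0.4  7.3] q7 2.18
slide now-frame [0.013 0.003 0.015]  dr [0.   0.07 0.01]  slide after turn: [0.013 0.003 0.015]
```

```bash
python3 -m pendant '{"slide":[[0,0,-0.03],[0,0,-0.07],[0,0,-0.1],[0,0,-0.1],[0,0,-0.1],[0,0,-0.1],[0,0,0]],"dr":[[0,0.07,0],[0,0,0],[0,0,0],[0,0,0],[0,0,0],[0,0,0],[0,0,0]],"claw":[0.3,0.3,0.3,0.3,0.3,0.3,0.3]}' 20
python3 -m pendant '{"slide":[[-0.02,0.05,0],[-0.044,0.09,0],[-0.044,0.09,0],[-0.044,0.09,0],[-0.044,0.09,0],[-0.044,0.09,0],[-0.044,0.09,0],[-0.044,0.09,0],[-0.02,0.07,0],[0,0,0]],"dr":[[0,0,0],[0,0,0],[0,0,0],[0,0,0],[0,0,0],[0,0,0],[0,0,0],[0,0,0],[0,0,0],[0,0,0]],"claw":[0.3,0.3,0.3,0.3,0.3,0.3,0.3,0.3,0.3,0.3]}'
python3 - <<'E'
from h import *
plan(.55,.087,.0656)
cv2.imwrite('pics/b.png',cv2.resize(np.hstack([arm.get_image(n)[60:300,150:450,::-1] for n in("scene","top")]),None,fx=1.33,fy=1.33))
E
```

```text
clock: 5.35
position: [0.4454, -0.1397, 0.2133]
ee_rot: [-0.001, 3.137, -0.0]
force: [1.2, 0.6, -1.4]
width: 0.484
gripper_force: 20.0
clock: 6.35
position: [0.5478, 0.09, 0.2084]
ee_rot: [0.009, -3.138, -0.001]
force: [0.0, 0.5, -1.3]
width: 0.478
gripper_force: 20.0
t 6.35 pos [0.5478 0.09   0.2084] w 0.478 gf 20.0 F [ 0.   0.5 -1.3] q7 1.56
slide now-frame [-0.009 -0.01   0.476]  dr [ 0.   -0.03  0.05]  slide after turn: [-0.007 -0.01   0.476]
```

View pics/b.png

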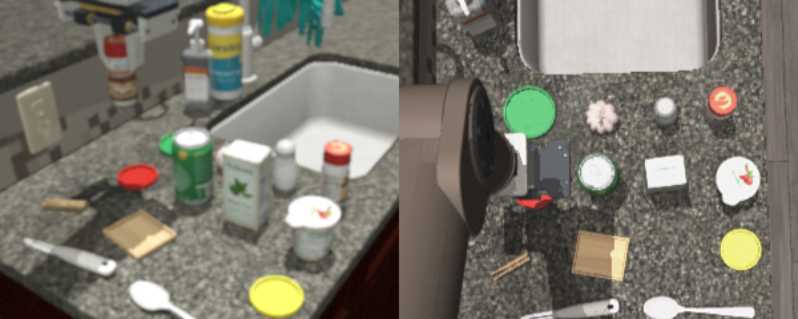

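The jar hangs upright at (122,75) in the left half, and the gripper covers the red holder in the right half. Lowering.

```bash
python3 -m pendant '{"slide":[[-0.007,-0.01,0.05],[0,0,0.09],[0,0,0.09],[0,0,0.09],[0,0,0.06],[0,0,0.03],[0,0,0],[0,0,0]],"dr":[[0,-0.03,0.05],[0,0,0],[0,0,0],[0,0,0],[0,0,0],[0,0,0],[0,0,0],[0,0,0]],"claw":[0.3,0.3,0.3,0.3,0.3,0.3,0.3,0.3]}'
python3 - <<'E'
from h import *
plan(.55,.087,.0656)
s=arm.get_image("scene")
for nm,lo,hi in(("holder",(0,150,100),(5,255,255)),):
    print([cv2.boundingRect(c) for c in blobs(s,lo,hi,(200,120,300,220),30)])
print(proj("scene",(.547,.087,.009)),proj("scene",(.547,.087,.02)))
cv2.imwrite('pics/c.png',cv2.resize(s[110:230,190:330,::-1],None,fx=5,fy=5,interpolation=cv2.INTER_CUBIC))
E
```

```text
clock: 7.25
position: [0.5506, 0.0825, 0.0877]
ee_rot: [0.01, 3.139, 0.0]
force: [1.2, 0.0, -2.1]
width: 0.482
gripper_force: 20.0
t 7.25 pos [0.5506 0.0825 0.0877] w 0.482 gf 20.0 F [ 1.2  0.  -2.1] q7 1.67
slide now-frame [0.002 0.015 0.074]  dr [ 0.    0.03 -0.05]  slide after turn: [0.002 0.015 0.074]
[(239, 186, 30, 17), (241, 146, 13, 10)]
[253.02799719 192.00239103] [252.51352935 188.07738561]
```

View pics/c.png

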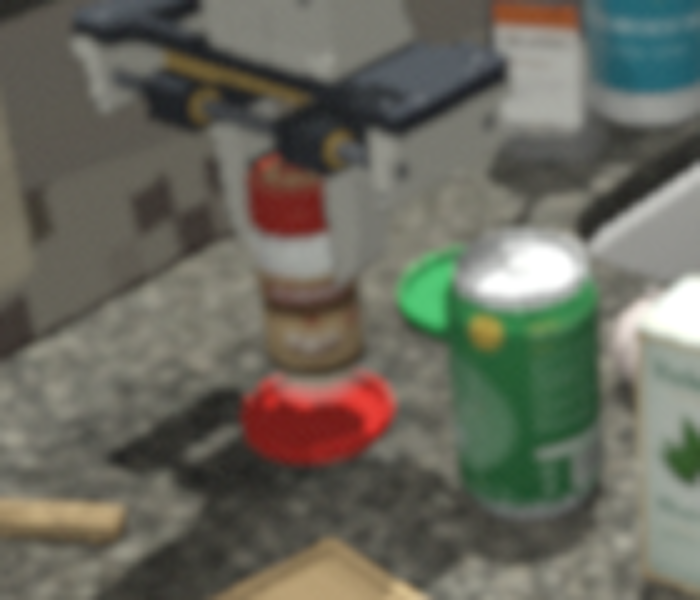

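The jar sits over the red holder (322,400 in the crop), not tilted. Setting it down.

```bash
python3 -m pendant '{"slide":[[0,0.012,0.03],[0,0,0.02],[0,0,0.015],[0,0,0],[0,0,0]],"dr":[[0,0,-0.05],[0,0,0],[0,0,0],[0,0,0],[0,0,0]],"claw":[0.3,0.3,0.3,0.3,0.3]}'
python3 -c "
from h import *;plan(.55,.087,.0646)"
python3 -m pendant '{"slide":[[0,0,0.005],[0,0,0.005],[0,0,0]],"dr":[[0,0,0],[0,0,0],[0,0,0]],"claw":[0.3,0.3,0.3]}'
```

```text
clock: 7.8
position: [0.5503, 0.0865, 0.0675]
ee_rot: [-0.001, 3.139, -0.0]
force: [0.3, -0.4, -2.0]
width: 0.482
gripper_force: 20.0
t 7.8 pos [0.5503 0.0865 0.0675] w 0.482 gf 20.0 F [ 0.3 -0.4 -2. ] q7 1.68
slide now-frame [0.001 0.002 0.01 ]  dr [-0.    0.02  0.  ]  slide after turn: [0.001 0.002 0.01 ]
clock: 8.1
position: [0.5505, 0.0867, 0.0647]
ee_rot: [-0.001, 3.139, 0.0]
force: [-0.3, -0.2, -0.6]
width: 0.484
gripper_force: 20.0
```

```bash
python3 -m pendant '{"slide":[[0,0,0.004],[0,0,0]],"dr":[[0,0,0],[0,0,0]],"claw":[0.3,0.3]}'
python3 -m pendant '{"slide":[[0,0,0],[0,0,0],[0,0,0],[0,0,0],[0,0,0]],"dr":[[0,0,0],[0,0,0],[0,0,0],[0,0,0],[0,0,0]],"claw":[0.7,0.7,0.7,0.7,0.7]}'
python3 -m pendant '{"slide":[[0,0,-0.03],[0,0,-0.06],[0,0,-0.1],[0,0,-0.1],[0,0,-0.1],[0,0,-0.1],[0,0,0]],"dr":[[0,0,0],[0,0,0],[0,0,0],[0,0,0],[0,0,0],[0,0,0],[0,0,0]],"claw":[0.7,0.7,0.7,0.7,0.7,0.7,0.7]}'
python3 -c "
from h import *;plan(.669,-.139,.21)
cv2.imwrite('pics/d.png',cv2.resize(arm.get_image('scene')[110:230,190:330,::-1],None,fx=4,fy=4))"
```

```text
clock: 8.3
position: [0.5508, 0.087, 0.0644]
ee_rot: [-0.001, 3.138, 0.002]
force: [-2.4, 0.5, 10.8]
width: 0.482
gripper_force: 20.0
clock: 8.8
position: [0.5503, 0.0866, 0.0633]
ee_rot: [-0.001, 3.139, -0.0]
force: [-0.3, 0.1, 0.2]
width: 0.7
gripper_force: 0.0
clock: 9.5
position: [0.5523, 0.0865, 0.2149]
ee_rot: [-0.0, 3.133, 0.003]
force: [0.9, -0.2, -0.6]
width: 0.697
gripper_force: 0.0
t 9.5 pos [0.5523 0.0865 0.2149] w 0.697 gf 0.0 F [ 0.9 -0.2 -0.6] q7 1.57
slide now-frame [-0.389 -0.752  0.018]  dr [0.02 0.07 0.  ]  slide after turn: [-0.389 -0.752  0.016]
```

View pics/d.png

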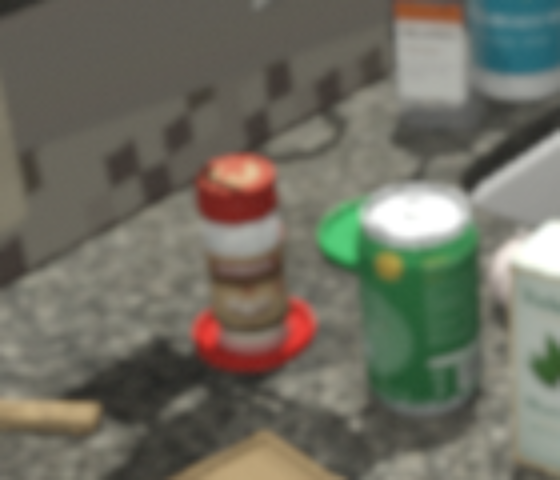

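The jar stands upright inside the red rim, at (250,330) in the crop. Next the shaker.

```bash
python3 -m pendant '{"slide":[[-0.03,-0.06,0],[-0.043,-0.083,0],[-0.043,-0.083,0],[-0.043,-0.083,0],[-0.043,-0.083,0],[-0.043,-0.083,0],[-0.043,-0.083,0],[-0.043,-0.083,0],[-0.043,-0.083,0],[0,0,0]],"dr":[[0,0.07,0],[0,0,0],[0,0,0],[0,0,0],[0,0,0],[0,0,0],[0,0,0],[0,0,0],[0,0,0],[0,0,0]],"claw":[0.7,0.7,0.7,0.7,0.7,0.7,0.7,0.7,0.7,0.7]}'
python3 -c "
from h import *;plan(.669,-.139,.12)"
```

```text
clock: 10.55
position: [0.6621, -0.1353, 0.2088]
ee_rot: [-0.007, -3.134, 0.005]
force: [0.3, 0.4, 0.9]
width: 0.698
gripper_force: 0.0
t 10.55 pos [ 0.6621 -0.1353  0.2088] w 0.698 gf 0.0 F [0.3 0.4 0.9] q7 1.98
slide now-frame [-0.025 -0.011  0.296]  dr [-0.02 -0.06 -0.04]  slide after turn: [-0.023 -0.012  0.296]
```

```bash
python3 -m pendant '{"slide":[[-0.02,-0.01,0.08],[0,0,0.1],[0,0,0.1],[0,0,0.02],[0,0,0]],"dr":[[0,-0.06,-0.04],[0,0,0],[0,0,0],[0,0,0],[0,0,0]],"claw":[0.7,0.7,0.7,0.7,0.7]}'
python3 -c "
from h import *;plan(.669,-.139,.045)
s=arm.get_image('scene');t=arm.get_image('top')
cv2.imwrite('pics/e.png',np.hstack([cv2.resize(s[120:230,310:430,::-1],(480,440)),cv2.resize(t[100:190,280:430,::-1][:, :80],(320,440))]))"
```

```text
clock: 11.05
position: [0.6673, -0.1327, 0.1187]
ee_rot: [0.009, -3.14, -0.001]
force: [-0.0, -0.2, 0.1]
width: 0.7
gripper_force: 0.0
t 11.05 pos [ 0.6673 -0.1327  0.1187] w 0.7 gf 0.0 F [-0.  -0.2  0.1] q7 2.03
slide now-frame [-0.006 -0.021  0.246]  dr [ 0.   -0.01  0.05]  slide after turn: [-0.006 -0.021  0.246]
```

View pics/e.png

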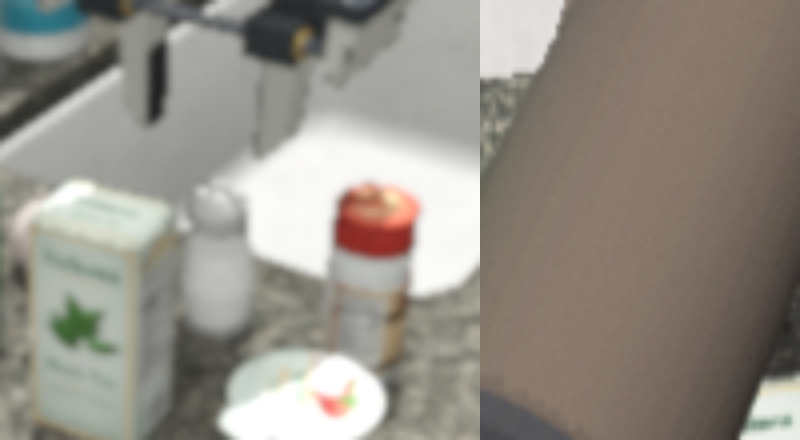

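The fingertips straddle the shaker (215,260 in the left half) and its cap covers roughly the top third. Descending to a grasp near the neck, keeping the gripper body above the look-alike jar (106 mm).

```bash
python3 -m pendant '{"slide":[[-0.006,-0.018,0.03],[0,0,0.07],[0,0,0.07],[0,0,0.05],[0,0,0.015],[0,0,0],[0,0,0]],"dr":[[0,0,0.05],[0,0,0],[0,0,0],[0,0,0],[0,0,0],[0,0,0],[0,0,0]],"claw":[0.7,0.7,0.7,0.7,0.7,0.7,0.7]}'
python3 -c "
from h import *;plan(.669,-.139,.044)"
```

```text
clock: 11.85
position: [0.6708, -0.1393, 0.0502]
ee_rot: [0.001, 3.139, -0.001]
force: [0.7, -0.1, -0.3]
width: 0.696
gripper_force: 0.0
t 11.85 pos [ 0.6708 -0.1393  0.0502] w 0.696 gf 0.0 F [ 0.7 -0.1 -0.3] q7 2.06
slide now-frame [0.006 0.001 0.021]  dr [-0.    0.02 -0.01]  slide after turn: [0.006 0.001 0.021]
```

```bash
python3 -m pendant '{"slide":[[0.005,0,0.02],[0,0,0]],"dr":[[0,0,0],[0,0,0]],"claw":[0.7,0.7]}'
python3 -m pendant '{"slide":[[0,0,0],[0,0,0],[0,0,0],[0,0,0],[0,0,0],[0,0,0],[0,0,0],[0,0,0]],"dr":[[0,0,0],[0,0,0],[0,0,0],[0,0,0],[0,0,0],[0,0,0],[0,0,0],[0,0,0]],"claw":[0.2,0.2,0.2,0.2,0.2,0.2,0.2,0.2]}' 15
python3 -c "
from h import *;plan(.669,-.139,.044)"
```

```text
clock: 12.05
position: [0.6684, -0.1387, 0.0432]
ee_rot: [0.001, 3.141, 0.0]
force: [-0.4, -0.4, -0.3]
width: 0.703
gripper_force: 0.0
clock: 12.85
position: [0.6688, -0.139, 0.0434]
ee_rot: [0.001, 3.14, -0.0]
force: [0.3, -1.4, 2.6]
width: 0.404
gripper_force: 14.9
t 12.85 pos [ 0.6688 -0.139   0.0434] w 0.404 gf 14.9 F [ 0.3 -1.4  2.6] q7 2.07
slide now-frame [-0.001  0.    -0.002]  dr [-0.    0.01 -0.01]  slide after turn: [-0.001  0.    -0.002]
```

```bash
python3 -m pendant '{"slide":[[0,0,-0.02],[0,0,-0.06],[0,0,-0.1],[0,0,-0.1],[0,0,-0.1],[0,0,-0.1],[0,0,0]],"dr":[[0,0,0],[0,0,0],[0,0,0],[0,0,0],[0,0,0],[0,0,0],[0,0,0]],"claw":[0.2,0.2,0.2,0.2,0.2,0.2,0.2]}'
python3 -m pendant '{"slide":[[0.05,-0.03,0],[0.09,-0.047,0],[0.09,-0.047,0],[0.09,-0.047,0],[0.09,-0.047,0],[0.09,-0.047,0],[0.09,-0.047,0],[0.09,-0.047,0],[0.09,-0.047,0],[0,0,0]],"dr":[[0,0,0],[0,0,0],[0,0,0],[0,0,0],[0,0,0],[0,0,0],[0,0,0],[0,0,0],[0,0,0],[0,0,0]],"claw":[0.2,0.2,0.2,0.2,0.2,0.2,0.2,0.2,0.2,0.2]}'
python3 - <<'E'
from h import *
plan(.4355,-.263,.0474,.1)
s=arm.get_image("scene")
cv2.imwrite('pics/f.png',cv2.resize(s[130:330,260:440,::-1],None,fx=3,fy=3))
E
```

```text
clock: 13.55
position: [0.6705, -0.1396, 0.1921]
ee_rot: [0.001, 3.134, -0.001]
force: [0.3, -0.9, -1.1]
width: 0.407
gripper_force: 14.7
clock: 14.55
position: [0.4331, -0.2624, 0.1867]
ee_rot: [-0.009, -3.141, -0.001]
force: [-0.1, 0.0, -0.9]
width: 0.404
gripper_force: 14.7
t 14.55 pos [ 0.4331 -0.2624  0.1867] w 0.404 gf 14.7 F [-0.1  0.  -0.9] q7 2.27
slide now-frame [-0.009 -0.002  0.464]  dr [ 0.01 -0.01 -0.88]  slide after turn: [-0.008 -0.003  0.464]
```

View pics/f.png

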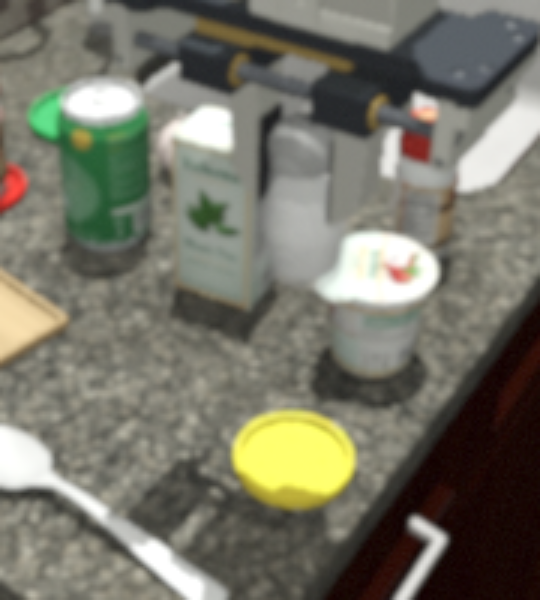

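The shaker hangs upright at about (300,210) in the crop, ahead of its drop to the yellow holder at (293,460). Turning the wrist a little to stay inside joint 7's range, then lowering.

```bash
python3 -m pendant '{"slide":[[-0.008,-0.002,0.05],[0,0,0.09],[0,0,0.09],[0,0,0.09],[0,0,0.05],[0,0,0],[0,0,0]],"dr":[[0,0,0.6],[0,0,0.6],[0,0,0.6],[0,0,0.4],[0,0,0],[0,0,0],[0,0,0]],"claw":[0.2,0.2,0.2,0.2,0.2,0.2,0.2]}'
python3 - <<'E'
from h import *
plan(.4355,-.263,.0474,-.26)
s=arm.get_image("scene")
cv2.imwrite('pics/g.png',cv2.resize(s[190:330,290:430,::-1],None,fx=3.5,fy=3.5))
E
```

```text
clock: 15.3
position: [0.4404, -0.2608, 0.076]
ee_rot: [0.413, 3.114, 0.0]
force: [0.3, -0.5, 0.2]
width: 0.403
gripper_force: 14.7
t 15.3 pos [ 0.4404 -0.2608  0.076 ] w 0.403 gf 14.7 F [ 0.3 -0.5  0.2] q7 2.18
slide now-frame [ 0.014 -0.011  0.095]  dr [ 0.    0.   -0.03]  slide after turn: [ 0.014 -0.011  0.095]
```

View pics/g.png

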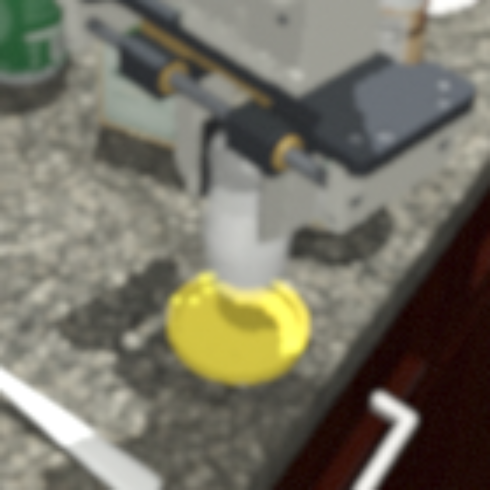

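The shaker is upright, just above the yellow holder (240,325 in the crop). Lowering and setting down.

```bash
python3 -m pendant '{"slide":[[0.014,-0.011,0.02],[0,0,0.03],[0,0,0.025],[0,0,0],[0,0,0]],"dr":[[0,0,0],[0,0,0],[0,0,0],[0,0,0],[0,0,0]],"claw":[0.2,0.2,0.2,0.2,0.2]}'
python3 -c "
from h import *;plan(.4355,-.263,.0474,-.26)"
python3 -m pendant '{"slide":[[0,0,0.005],[0,0,0]],"dr":[[0,0,0],[0,0,0]],"claw":[0.2,0.2]}'
```

```text
clock: 15.85
position: [0.4349, -0.2632, 0.0532]
ee_rot: [0.414, 3.114, 0.001]
force: [0.2, 0.6, -0.9]
width: 0.404
gripper_force: 14.7
t 15.85 pos [ 0.4349 -0.2632  0.0532] w 0.404 gf 14.7 F [ 0.2  0.6 -0.9] q7 2.22
slide now-frame [-0.002  0.001  0.019]  dr [ 0.    0.   -0.04]  slide after turn: [-0.002  0.001  0.019]
clock: 16.05
position: [0.4352, -0.2632, 0.052]
ee_rot: [0.414, 3.113, 0.0]
force: [-0.7, -0.1, -1.3]
width: 0.404
gripper_force: 14.7
```

```bash
python3 -m pendant '{"slide":[[0,0,0.005],[0,0,0.005],[0,0,0]],"dr":[[0,0,0],[0,0,0],[0,0,0]],"claw":[0.2,0.2,0.2]}'
python3 -m pendant '{"slide":[[0,0,0.004],[0,0,0]],"dr":[[0,0,0],[0,0,0]],"claw":[0.2,0.2]}'
```

```text
clock: 16.35
position: [0.4351, -0.2631, 0.0488]
ee_rot: [0.414, 3.113, 0.001]
force: [0.6, 0.9, -1.3]
width: 0.406
gripper_force: 14.7
clock: 16.55
position: [0.4351, -0.2632, 0.0477]
ee_rot: [0.414, 3.113, 0.0]
force: [0.2, 0.0, -1.6]
width: 0.409
gripper_force: 14.7
```

```bash
python3 -m pendant '{"slide":[[0,0,0.003],[0,0,0]],"dr":[[0,0,0],[0,0,0]],"claw":[0.2,0.2]}'
python3 -m pendant '{"slide":[[0,0,0.003],[0,0,0]],"dr":[[0,0,0],[0,0,0]],"claw":[0.2,0.2]}'
```

```text
clock: 16.75
position: [0.4354, -0.2634, 0.0472]
ee_rot: [0.414, 3.112, 0.0]
force: [-1.0, 1.0, 5.3]
width: 0.402
gripper_force: 15.0
clock: 16.95
position: [0.4356, -0.2637, 0.047]
ee_rot: [0.414, 3.111, 0.001]
force: [-3.0, 1.3, 14.0]
width: 0.399
gripper_force: 15.7
```

```bash
python3 -m pendant '{"slide":[[0,0,-0.002],[0,0,0],[0,0,0],[0,0,0],[0,0,0],[0,0,0]],"dr":[[0,0,0],[0,0,0],[0,0,0],[0,0,0],[0,0,0],[0,0,0]],"claw":[0.42,0.46,0.5,0.6,0.7,0.7]}'
python3 -m pendant '{"slide":[[0,0,-0.03],[0,0,-0.06],[0,0,-0.1],[0,0,-0.1],[0,0,-0.1],[0,0,-0.1],[0,0,-0.05],[0,0,0]],"dr":[[0,0,0],[0,0,0],[0,0,0],[0,0,0],[0,0,0],[0,0,0],[0,0,0],[0,0,0]],"claw":[0.7,0.7,0.7,0.7,0.7,0.7,0.7,0.7]}'
python3 - <<'E'
from h import *
plan(.567,-.027,.22,0)
s=arm.get_image("scene")
cv2.imwrite('pics/i.png',cv2.resize(s[140:330,220:430,::-1],None,fx=3,fy=3))
E
```

```text
clock: 17.55
position: [0.4351, -0.2631, 0.0465]
ee_rot: [0.414, 3.113, 0.0]
force: [-0.4, -0.1, 0.2]
width: 0.685
gripper_force: 0.0
clock: 18.35
position: [0.4359, -0.264, 0.2111]
ee_rot: [0.414, 3.109, -0.001]
force: [0.2, -0.7, -0.0]
width: 0.7
gripper_force: 0.0
t 18.35 pos [ 0.4359 -0.264   0.2111] w 0.7 gf 0.0 F [ 0.2 -0.7 -0. ] q7 2.03
slide now-frame [-0.215  0.877 -0.028]  dr [-0.    0.05 -2.21]  slide after turn: [-0.437  0.79  -0.03 ]
```

View pics/i.png

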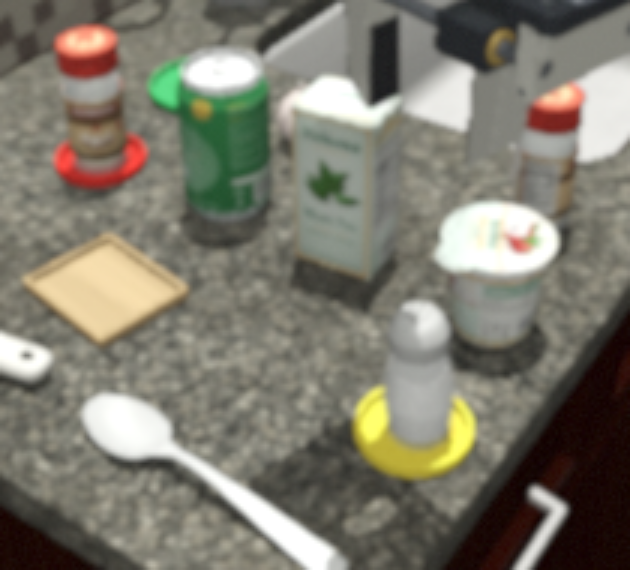

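The shaker stands in the yellow holder, at (415,425) in the crop. Next the can.

```bash
python3 -m pendant '{"slide":[[0,0,-0.03],[0,0,-0.02],[0,0,0],[-0.05,0.09,0],[-0.06,0.11,0],[-0.06,0.11,0],[-0.06,0.11,0],[-0.06,0.11,0],[-0.06,0.11,0],[0,0,0]],"dr":[[0,0.05,-0.75],[0,0,-0.75],[0,0,-0.71],[0,0,0],[0,0,0],[0,0,0],[0,0,0],[0,0,0],[0,0,0],[0,0,0]],"claw":[0.95,0.95,0.95,0.95,0.95,0.95,0.95,0.95,0.95,0.95]}'
python3 -c "
from h import *;plan(.567,-.027,.13,0)"
```

```text
clock: 19.4
position: [0.5413, -0.065, 0.2217]
ee_rot: [0.014, -3.135, -0.005]
force: [0.2, -0.7, -0.2]
width: 0.949
gripper_force: 0.0
t 19.4 pos [ 0.5413 -0.065   0.2217] w 0.949 gf 0.0 F [ 0.2 -0.7 -0.2] q7 1.84
slide now-frame [-0.089  0.125  0.305]  dr [ 0.03 -0.05  0.07]  slide after turn: [-0.086  0.127  0.306]
```

```bash
python3 -m pendant '{"slide":[[-0.043,0.063,0],[-0.043,0.063,0.05],[0,0,0.1],[0,0,0.1],[0,0,0.04],[0,0,0]],"dr":[[0,-0.05,0.07],[0,0,0],[0,0,0],[0,0,0],[0,0,0],[0,0,0]],"claw":[0.95,0.95,0.95,0.95,0.95,0.95]}'
python3 - <<'E'
from h import *
plan(.567,-.027,.07,0)
s=arm.get_image("scene")
cv2.imwrite('pics/j.png',cv2.resize(s[100:240,230:370,::-1],None,fx=3.5,fy=3.5))
E
```

```text
clock: 20.0
position: [0.5642, -0.0337, 0.1345]
ee_rot: [-0.013, -3.139, -0.001]
force: [-0.5, -0.6, -0.3]
width: 0.946
gripper_force: 0.0
t 20.0 pos [ 0.5642 -0.0337  0.1345] w 0.946 gf 0.0 F [-0.5 -0.6 -0.3] q7 1.84
slide now-frame [-0.01   0.022  0.215]  dr [ 0.01 -0.02 -0.07]  slide after turn: [-0.009  0.022  0.215]
```

View pics/j.png

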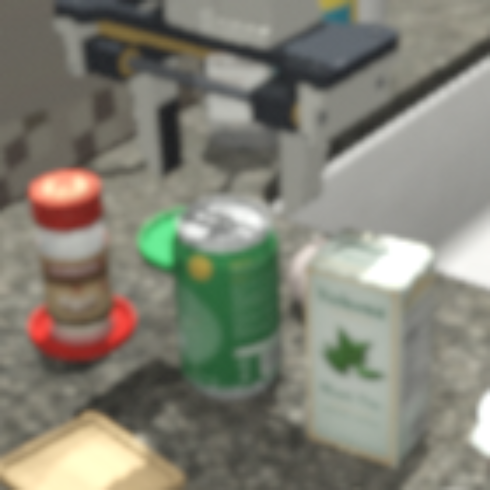

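The open fingers straddle the can (230,290), clear of the jar and carton. Descending and gripping.

```bash
python3 -m pendant '{"slide":[[-0.009,0.022,0],[0,0,0.05],[0,0,0.07],[0,0,0.07],[0,0,0.025],[0,0,0],[0,0,0]],"dr":[[0,0,-0.07],[0,0,0],[0,0,0],[0,0,0],[0,0,0],[0,0,0],[0,0,0]],"claw":[0.95,0.95,0.95,0.95,0.95,0.95,0.95]}'
python3 -m pendant '{"slide":[[0,0,0],[0,0,0],[0,0,0],[0,0,0],[0,0,0],[0,0,0],[0,0,0]],"dr":[[0,0,0],[0,0,0],[0,0,0],[0,0,0],[0,0,0],[0,0,0],[0,0,0]],"claw":[0.5,0.5,0.5,0.5,0.5,0.5,0.5]}' 30
python3 -c "
from h import *;plan(.681,.094,.22,0)"
```

```text
clock: 20.75
position: [0.5696, -0.0266, 0.0731]
ee_rot: [-0.001, 3.139, 0.002]
force: [0.3, -0.5, -0.5]
width: 0.952
gripper_force: 0.0
clock: 21.45
position: [0.5691, -0.0269, 0.0723]
ee_rot: [-0.001, 3.139, 0.002]
force: [-0.2, -1.6, 5.9]
width: 0.702
gripper_force: 30.0
t 21.45 pos [ 0.5691 -0.0269  0.0723] w 0.702 gf 30.0 F [-0.2 -1.6  5.9] q7 1.89
slide now-frame [-0.374  0.404 -0.491]  dr [0.01 0.02 0.  ]  slide after turn: [-0.373  0.403 -0.492]
```

```bash
python3 -m pendant '{"slide":[[0,0,-0.02],[0,0,-0.06],[0,0,-0.09],[0,0,-0.1],[0,0,-0.1],[0,0,-0.08],[0,0,0]],"dr":[[0,0,0],[0,0,0],[0,0,0],[0,0,0],[0,0,0],[0,0,0],[0,0,0]],"claw":[0.5,0.5,0.5,0.5,0.5,0.5,0.5]}'
python3 -m pendant '{"slide":[[-0.04,0.04,0],[-0.06,0.065,0],[-0.06,0.065,0],[-0.06,0.065,0],[-0.06,0.065,0],[-0.06,0.065,0],[-0.04,0.04,0],[0,0,0]],"dr":[[0,0,0],[0,0,0],[0,0,0],[0,0,0],[0,0,0],[0,0,0],[0,0,0],[0,0,0]],"claw":[0.5,0.5,0.5,0.5,0.5,0.5,0.5,0.5]}'
python3 - <<'E'
from h import *
plan(.683,.094,.0763,0)
s=arm.get_image("scene")
cv2.imwrite('pics/k.png',cv2.resize(s[80:230,200:350,::-1],None,fx=3.3,fy=3.3))
E
```

```text
clock: 22.15
position: [0.5699, -0.027, 0.2097]
ee_rot: [-0.001, 3.136, 0.003]
force: [0.3, -0.4, -3.8]
width: 0.705
gripper_force: 30.0
clock: 22.95
position: [0.6827, 0.0989, 0.2039]
ee_rot: [0.008, -3.14, -0.003]
force: [-0.1, 0.4, -4.7]
width: 0.701
gripper_force: 30.0
t 22.95 pos [0.6827 0.0989 0.2039] w 0.701 gf 30.0 F [-0.1  0.4 -4.7] q7 1.63
slide now-frame [-0.002 -0.017  0.425]  dr [ 0.02 -0.02  0.04]  slide after turn: [-0.001 -0.016  0.425]
```

View pics/k.png

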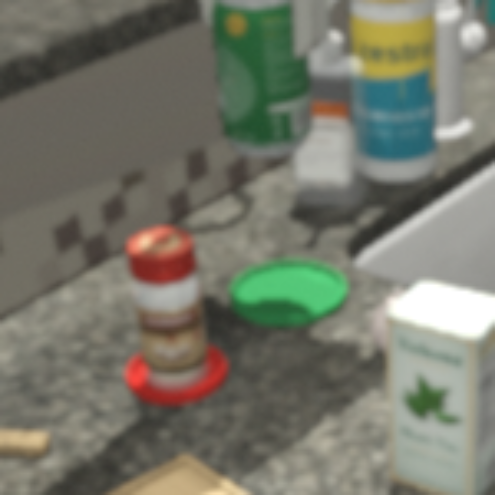

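The can hangs upright at (262,80) and the green holder is clear at (290,292). Lowering.

```bash
python3 -m pendant '{"slide":[[-0.002,-0.016,0.04],[0,0,0.09],[0,0,0.09],[0,0,0.09],[0,0,0.06],[0,0,0],[0,0,0]],"dr":[[0,0,0.04],[0,0,0],[0,0,0],[0,0,0],[0,0,0],[0,0,0],[0,0,0]],"claw":[0.5,0.5,0.5,0.5,0.5,0.5,0.5]}'
python3 -c "
from h import *;plan(.683,.094,.0763,0)"
```

```text
clock: 23.7
position: [0.6826, 0.089, 0.0958]
ee_rot: [0.009, 3.141, 0.001]
force: [1.2, -0.2, -2.9]
width: 0.703
gripper_force: 30.0
t 23.7 pos [0.6826 0.089  0.0958] w 0.703 gf 30.0 F [ 1.2 -0.2 -2.9] q7 1.69
slide now-frame [-0.001  0.017  0.065]  dr [ 0.01  0.   -0.05]  slide after turn: [-0.001  0.017  0.065]
```

```bash
python3 -m pendant '{"slide":[[0,0.016,0.02],[0,0,0.02],[0,0,0.012],[0,0,0],[0,0,0]],"dr":[[0,0,-0.05],[0,0,0],[0,0,0],[0,0,0],[0,0,0]],"claw":[0.5,0.5,0.5,0.5,0.5]}'
python3 -m pendant '{"slide":[[0,0,0.005],[0,0,0.004],[0,0,0]],"dr":[[0,0,0],[0,0,0],[0,0,0]],"claw":[0.5,0.5,0.5]}'
```

```text
clock: 24.2
position: [0.6833, 0.0948, 0.0807]
ee_rot: [-0.003, 3.14, 0.002]
force: [-0.1, -0.4, -3.9]
width: 0.706
gripper_force: 30.0
clock: 24.5
position: [0.6831, 0.0949, 0.0778]
ee_rot: [-0.003, 3.14, 0.002]
force: [-0.1, -0.8, -4.3]
width: 0.708
gripper_force: 30.0
```

```bash
python3 -m pendant '{"slide":[[0,0,0.004],[0,0,0]],"dr":[[0,0,0],[0,0,0]],"claw":[0.5,0.5]}'
python3 -m pendant '{"slide":[[0,0,0.003],[0,0,0]],"dr":[[0,0,0],[0,0,0]],"claw":[0.5,0.5]}'
```

```text
clock: 24.7
position: [0.6832, 0.0949, 0.0766]
ee_rot: [-0.003, 3.14, 0.002]
force: [0.1, 1.1, -3.4]
width: 0.704
gripper_force: 30.0
clock: 24.9
position: [0.6835, 0.0949, 0.0765]
ee_rot: [-0.003, 3.139, 0.002]
force: [-1.2, -0.1, 2.8]
width: 0.707
gripper_force: 30.0
```

```bash
python3 -m pendant '{"slide":[[0,0,0],[0,0,0],[0,0,0],[0,0,0],[0,0,0]],"dr":[[0,0,0],[0,0,0],[0,0,0],[0,0,0],[0,0,0]],"claw":[0.75,0.85,0.9,0.9,0.9]}'
python3 -m pendant '{"slide":[[0,0,-0.03],[0,0,-0.06],[0,0,-0.1],[0,0,-0.1],[0,0,-0.1],[0,0,-0.1],[0,0,-0.05],[0,0,0]],"dr":[[0,0,0],[0,0,0],[0,0,0],[0,0,0],[0,0,0],[0,0,0],[0,0,0],[0,0,0]],"claw":[0.9,0.9,0.9,0.9,0.9,0.9,0.98,0.98]}'
python3 - <<'E'
from h import *
plan(.5603,-.1354,.23,.09)
t=np.load("t0.npy")
for nm,lo,hi,box,z in(("tray",(10,50,120),(25,255,255),(270,225,335,280),.009),("carton",(0,0,175),(180,60,255),(330,172,372,205),.126)):
    c=max(blobs(t,lo,hi,box,200),key=cv2.contourArea); b=cv2.boxPoints(cv2.minAreaRect(c))
    P=np.array([ray("top",p,z)[:2] for p in c[:,0]+0.]); r=cv2.boxPoints(cv2.minAreaRect(P.astype(np.float32)))
    for i in range(4):
        a,e=r[i],r[(i+1)%4]; L=np.linalg.norm(e-a); u=(e-a)/L; n=np.array([-u[1],u[0]])
        q=P[(abs((P-a)@n)<.006)&((P-a)@u>.15*L)&((P-a)@u<.85*L)]
        v=cv2.fitLine(q.astype(np.float32),cv2.DIST_HUBER,0,.001,.001).ravel(); print(nm,round(L,3),"deg",round(np.degrees(np.arctan2(v[1],v[0]))%90,1),np.round(v[2:],3))
s=arm.get_image("scene")
cv2.imwrite('pics/l.png',cv2.resize(s[80:330,200:430,::-1],None,fx=2.4,fy=2.4))
E
```

```text
clock: 25.4
position: [0.6833, 0.0949, 0.0758]
ee_rot: [-0.003, 3.14, 0.002]
force: [-0.3, 0.2, -0.2]
width: 0.899
gripper_force: 0.0
clock: 26.2
position: [0.6842, 0.0945, 0.2405]
ee_rot: [-0.003, 3.136, 0.003]
force: [0.3, 0.2, -0.8]
width: 0.975
gripper_force: 0.0
t 26.2 pos [0.6842 0.0945 0.2405] w 0.975 gf 0.0 F [ 0.3  0.2 -0.8] q7 1.62
slide now-frame [ 0.415 -0.766  0.031]  dr [ 0.02  0.05 -0.73]  slide after turn: [ 0.48  -0.726  0.035]
tray 0.077 deg 79.4 [ 0.422 -0.069]
tray 0.092 deg 79.7 [ 0.466 -0.039]
tray 0.077 deg 78.7 [0.448 0.016]
tray 0.092 deg 78.6 [ 0.394 -0.018]
carton 0.06 deg 5.9 [ 0.538 -0.138]
carton 0.046 deg 5.3 [ 0.565 -0.164]
carton 0.06 deg 5.7 [ 0.582 -0.137]
carton 0.046 deg 7.2 [ 0.559 -0.106]
```

View pics/l.png

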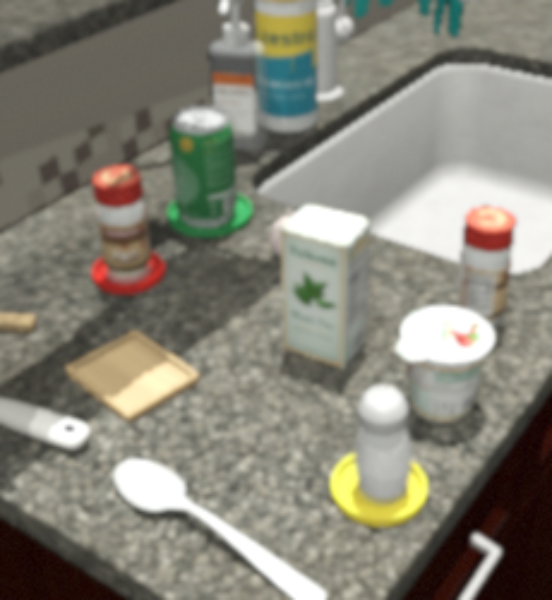

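The can stands in the green holder at (210,210). Jar and shaker are still in theirs. Next the carton, turned +0.10 rad, with the tray at -0.19 rad.

```bash
python3 -m pendant '{"slide":[[0,0,0],[0.055,-0.08,0],[0.06,-0.092,0],[0.06,-0.092,0],[0.06,-0.092,0],[0.06,-0.092,0],[0.06,-0.092,0],[0.06,-0.092,0],[0.06,-0.092,0],[0,0,0]],"dr":[[0,0.05,-0.83],[0,0,0],[0,0,0],[0,0,0],[0,0,0],[0,0,0],[0,0,0],[0,0,0],[0,0,0],[0,0,0]],"claw":[0.98,0.98,0.98,0.98,0.98,0.98,0.98,0.98,0.98,0.98]}'
python3 -c "
from h import *;plan(.5603,-.1354,.14,.102)"
```

```text
clock: 27.25
position: [0.5598, -0.1409, 0.2369]
ee_rot: [0.148, -3.13, 0.0]
force: [0.8, -0.1, -0.2]
width: 0.978
gripper_force: 0.0
t 27.25 pos [ 0.5598 -0.1409  0.2369] w 0.978 gf 0.0 F [ 0.8 -0.1 -0.2] q7 2.06
slide now-frame [-0.006  0.018  0.323]  dr [ 0.   -0.06 -0.06]  slide after turn: [-0.004  0.018  0.323]
```

```bash
python3 -m pendant '{"slide":[[-0.004,0.018,0.06],[0,0,0.1],[0,0,0.1],[0,0,0.04],[0,0,0],[0,0,0]],"dr":[[0,-0.06,-0.06],[0,0,0],[0,0,0],[0,0,0],[0,0,0],[0,0,0]],"claw":[0.98,0.98,0.98,0.98,0.98,0.98]}'
python3 -c "
from h import *;plan(.5603,-.1354,.075,.102)"
```

```text
clock: 27.85
position: [0.5642, -0.1303, 0.1485]
ee_rot: [-0.17, 3.134, 0.002]
force: [0.1, 0.0, -0.0]
width: 0.978
gripper_force: 0.0
t 27.85 pos [ 0.5642 -0.1303  0.1485] w 0.978 gf 0.0 F [ 0.1  0.  -0. ] q7 2.12
slide now-frame [ 0.016 -0.016  0.245]  dr [0.01 0.02 0.06]  slide after turn: [ 0.015 -0.016  0.245]
```

```bash
python3 -m pendant '{"slide":[[0.013,-0.016,0],[0,0,0.05],[0,0,0.07],[0,0,0.07],[0,0,0.04],[0,0,0],[0,0,0]],"dr":[[0,0,0.04],[0,0,0],[0,0,0],[0,0,0],[0,0,0],[0,0,0],[0,0,0]],"claw":[0.98,0.98,0.98,0.98,0.98,0.98,0.98]}'
python3 -c "
from h import *;plan(.5603,-.1354,.075,.102)"
python3 -m pendant '{"slide":[[0,0,0],[0,0,0],[0,0,0],[0,0,0],[0,0,0],[0,0,0],[0,0,0]],"dr":[[0,0,0],[0,0,0],[0,0,0],[0,0,0],[0,0,0],[0,0,0],[0,0,0]],"claw":[0.5,0.5,0.5,0.5,0.5,0.5,0.5]}' 15
python3 -c "
from h import *;plan(.4306,-.0254,.25,-.19)"
```

```text
clock: 28.55
position: [0.5613, -0.1357, 0.08]
ee_rot: [-0.162, 3.134, 0.002]
force: [-0.5, 0.1, 0.4]
width: 0.985
gripper_force: 0.0
t 28.55 pos [ 0.5613 -0.1357  0.08  ] w 0.985 gf 0.0 F [-0.5  0.1  0.4] q7 2.18
slide now-frame [0.003 0.001 0.017]  dr [0.01 0.03 0.01]  slide after turn: [0.003 0.001 0.017]
clock: 29.25
position: [0.5611, -0.1352, 0.0793]
ee_rot: [-0.163, 3.134, 0.003]
force: [-0.1, 0.7, 3.5]
width: 0.678
gripper_force: 15.0
t 29.25 pos [ 0.5611 -0.1352  0.0793] w 0.678 gf 15.0 F [-0.1  0.7  3.5] q7 2.18
slide now-frame [ 0.393  0.41  -0.569]  dr [0.02 0.02 2.45]  slide after turn: [ 0.496  0.277 -0.569]
```

```bash
python3 -m pendant '{"slide":[[0,0,-0.02],[0,0,-0.06],[0,0,-0.09],[0,0,-0.09],[0,0,-0.09],[0,0,-0.05],[0,0,0]],"dr":[[0,0,0],[0,0,0],[0,0,0],[0,0,0],[0,0,0],[0,0,0],[0,0,0]],"claw":[0.5,0.5,0.5,0.5,0.5,0.5,0.5]}'
python3 -m pendant '{"slide":[[0,0,0],[0,0,0],[0,0,0],[0,0,0],[0.06,0.035,0],[0.11,0.06,0],[0.11,0.06,0],[0.11,0.06,0],[0.1,0.06,0],[0,0,0]],"dr":[[0,0,0.6],[0,0,0.65],[0,0,0.6],[0,0,0.6],[0,0,0],[0,0,0],[0,0,0],[0,0,0],[0,0,0],[0,0,0]],"claw":[0.5,0.5,0.5,0.5,0.5,0.5,0.5,0.5,0.5,0.5]}'
python3 - <<'E'
from h import *
plan(.4306,-.0254,.0833,-.19)
cv2.imwrite('pics/m.png',cv2.resize(np.hstack([arm.get_image(n)[100:300,170:420,::-1] for n in("scene","top")]),None,fx=1.6,fy=1.6))
E
```

```text
clock: 29.95
position: [0.5615, -0.136, 0.2013]
ee_rot: [-0.162, 3.131, 0.002]
force: [-0.6, -0.5, -0.8]
width: 0.681
gripper_force: 15.0
clock: 30.95
position: [0.4275, -0.0238, 0.1975]
ee_rot: [-0.292, -3.126, -0.006]
force: [-0.6, 0.4, -1.0]
width: 0.679
gripper_force: 15.0
t 30.95 pos [ 0.4275 -0.0238  0.1975] w 0.679 gf 15.0 F [-0.6  0.4 -1. ] q7 1.48
slide now-frame [-0.012 -0.005  0.381]  dr [ 0.03 -0.02  0.03]  slide after turn: [-0.011 -0.003  0.381]
```

View pics/m.png

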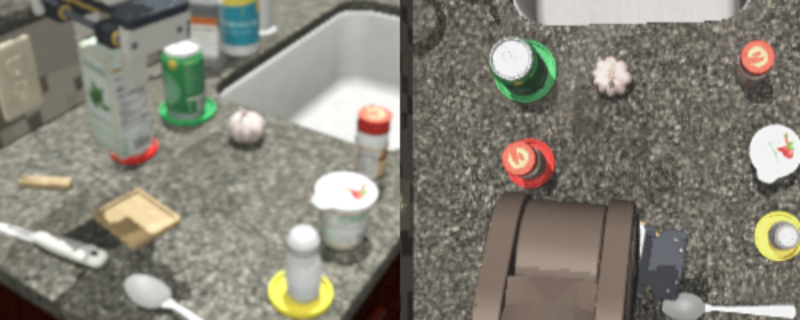

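The carton hangs upright at (115,100) on the left, and the tray at (138,215) is clear. Can, jar and shaker are all inside their holders. Lowering.

```bash
python3 -m pendant '{"slide":[[-0.011,-0.003,0.04],[0,0,0.08],[0,0,0.08],[0,0,0.08],[0,0,0.03],[0,0,0],[0,0,0]],"dr":[[0.03,-0.02,0.03],[0,0,0],[0,0,0],[0,0,0],[0,0,0],[0,0,0],[0,0,0]],"claw":[0.5,0.5,0.5,0.5,0.5,0.5,0.5]}'
python3 -c "
from h import *;plan(.4306,-.0254,.0833,-.19)
s=arm.get_image('scene')
cv2.imwrite('pics/n.png',cv2.resize(s[150:270,200:320,::-1],None,fx=4,fy=4))"
```

```text
clock: 31.75
position: [0.4358, -0.029, 0.1064]
ee_rot: [0.305, 3.122, -0.004]
force: [0.2, -0.2, -1.1]
width: 0.679
gripper_force: 15.0
t 31.75 pos [ 0.4358 -0.029   0.1064] w 0.679 gf 15.0 F [ 0.2 -0.2 -1.1] q7 1.65
slide now-frame [0.02  0.008 0.077]  dr [-0.01  0.04 -0.04]  slide after turn: [0.019 0.008 0.077]
```

View pics/n.png

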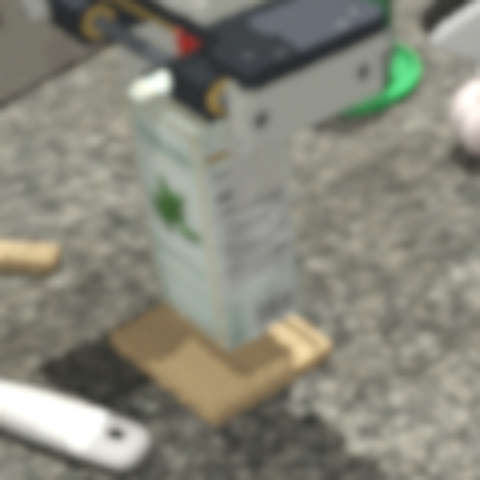

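The carton's edges run parallel to the tray's (220,365 in the crop), about 25 mm above its floor. Correcting sideways and setting down.

```bash
python3 -m pendant '{"slide":[[0.017,0.008,0.02],[0,0,0.025],[0,0,0.015],[0,0,0],[0,0,0]],"dr":[[0,0.04,-0.03],[0,0,0],[0,0,0],[0,0,0],[0,0,0]],"claw":[0.5,0.5,0.5,0.5,0.5]}'
python3 -c "
from h import *;plan(.4306,-.0254,.0833,-.19)"
python3 -m pendant '{"slide":[[0,0,0.005],[0,0,0]],"dr":[[0,0,0],[0,0,0]],"claw":[0.5,0.5]}'
```

```text
clock: 32.3
position: [0.4306, -0.0251, 0.0879]
ee_rot: [-0.298, -3.127, 0.002]
force: [1.3, 0.1, -0.6]
width: 0.681
gripper_force: 15.0
t 32.3 pos [ 0.4306 -0.0251  0.0879] w 0.681 gf 15.0 F [ 1.3  0.1 -0.6] q7 1.68
slide now-frame [-0.    -0.001  0.015]  dr [-0.01 -0.   -0.  ]  slide after turn: [-0.    -0.001  0.015]
clock: 32.5
position: [0.4307, -0.025, 0.0864]
ee_rot: [-0.298, -3.127, 0.002]
force: [0.1, -0.0, -1.0]
width: 0.679
gripper_force: 15.0
```

```bash
python3 -m pendant '{"slide":[[0,0,0.005],[0,0,0.003],[0,0,0]],"dr":[[0,0,0],[0,0,0],[0,0,0]],"claw":[0.5,0.5,0.5]}'
python3 -m pendant '{"slide":[[0,0,0.003],[0,0,0]],"dr":[[0,0,0],[0,0,0]],"claw":[0.5,0.5]}'
```

```text
clock: 32.8
position: [0.4306, -0.0251, 0.0839]
ee_rot: [-0.298, -3.127, 0.002]
force: [-0.1, -0.1, -0.8]
width: 0.681
gripper_force: 15.0
clock: 33.0
position: [0.4307, -0.025, 0.0832]
ee_rot: [-0.298, -3.127, 0.002]
force: [0.2, 0.9, 0.6]
width: 0.681
gripper_force: 15.0
```

```bash
python3 -m pendant '{"slide":[[0,0,0.003],[0,0,0]],"dr":[[0,0,0],[0,0,0]],"claw":[0.5,0.5]}'
python3 -m pendant '{"slide":[[0,0,0],[0,0,0],[0,0,0],[0,0,0],[0,0,0],[0,0,0]],"dr":[[0,0,0],[0,0,0],[0,0,0],[0,0,0],[0,0,0],[0,0,0]],"claw":[0.72,0.8,0.9,0.95,0.95,0.95]}'
python3 -m pendant '{"slide":[[0,0,-0.03],[0,0,-0.06],[0,0,-0.1],[0,0,-0.1],[0,0,-0.1],[0,0,-0.1],[0,0,-0.1],[0,0,-0.1],[0,0,0]],"dr":[[0,0,0],[0,0,0],[0,0,0],[0,0,0],[0,0,0],[0,0,0],[0,0,0],[0,0,0],[0,0,0]],"claw":[0.95,0.95,0.95,0.95,0.95,0.95,0.95,0.95,0.95]}'
python3 - <<'E'
from h import *
plan(.43,-.025,.3,-.19)
cv2.imwrite('pics/o.png',cv2.resize(arm.get_image("scene")[120:320,190:430,::-1],None,fx=3,fy=3))
E
```

```text
clock: 33.2
position: [0.431, -0.0247, 0.0828]
ee_rot: [0.298, 3.127, -0.0]
force: [-2.8, 2.5, 11.8]
width: 0.676
gripper_force: 15.0
clock: 33.8
position: [0.4306, -0.0251, 0.0822]
ee_rot: [-0.298, -3.127, 0.002]
force: [0.0, -0.3, -0.4]
width: 0.951
gripper_force: 0.0
clock: 34.7
position: [0.4326, -0.0252, 0.293]
ee_rot: [0.299, 3.122, 0.002]
force: [-0.3, 0.7, -0.8]
width: 0.951
gripper_force: 0.0
t 34.7 pos [ 0.4326 -0.0252  0.293 ] w 0.951 gf 0.0 F [-0.3  0.7 -0.8] q7 1.36
slide now-frame [ 0.009 -0.001 -0.023]  dr [ 0.01  0.05 -0.01]  slide after turn: [ 0.009 -0.001 -0.023]
```

View pics/o.png

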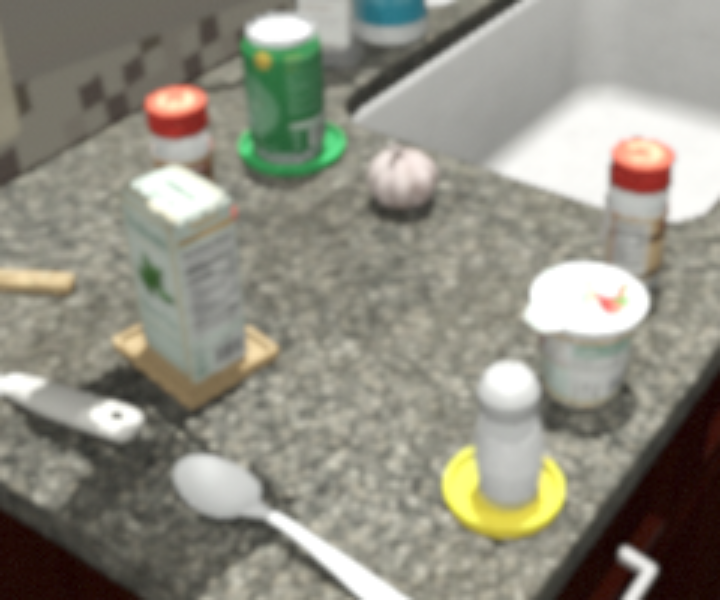

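All four stand upright in their holders: carton in the tray (190,330), can in green (285,150), jar behind the carton in red, and shaker in yellow (510,480). The garlic and tub have not moved, and the arm is clear. Handing in.

```bash
python3 -c "
from cell import arm
print(arm.sign_off())"
```

```text
the job is handed in; nothing more can be done
None
```

The jar, shaker, can and carton were placed in that order, each upright in its own holder and released; the garlic and tub were left alone, and I handed the job in at about 35 s on the robot's clock (no verdict came back).

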